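# Draw a charge of nuts from the gravity feeder

### The job

Set the empty steel tray squarely down into the nest on the nut feeder's shuttle and let go of it. Then take the shuttle's black grip block and slide the shuttle along its rail until you feel its ball drop into the groove, where the gate window is in line with the chute mouth: hold it there while the three nuts slide down into the tray, and finish still holding the grip block at the groove, because the shuttle springs shut when let go. Leave the tin of contact tips, the bolt, the gas nozzle and the welding magnet where they lie.

Things in the scene. Friction and masses are not known exactly. Their poses are not given: they have to be found in the camera images.
- feeder: Nut feeder, fixed to the bench: dark base plate 370 x 100 x 10 mm, rail along the feeder's x axis. Origin on the bench, on the rail's centre line, below where the nest stands when the ball is in the groove. +x is the way the shuttle opens, roughly away from the robot; the tilted chute stands on the +y side (top end at y = 165 mm, 195 mm high)
- shuttle (a joint): shuttle travel along the feeder's +x, m: 0 shut, on its stop; 0.100 ball in the groove of the bar beside the rail, gate window in line with the chute mouth; 0.126 far stop, window past the mouth. A spring pushes it shut with 3 N at 0, 5.5 N at 0.100; friction 1 N. Within 4 mm of the groove the ball adds up to about 3 N towards 0.100, too little to hold against the spring
- nest (a point): centre of the shuttle's nest on its aluminium deck, 32 mm above the bench, axes as the feeder's, moving with the shuttle (feeder x = travel - 0.100). It takes the tray's foot with about 2 mm play a side, between thin lips 8 mm high that lean outwards. On the +y side the gate plate stands 38 to 42 mm from the centre, 43 mm above the deck at its 40 mm window, 91 mm elsewhere
- mouth (a point): lower end of the steel chute's floor, fixed to the feeder at x = 0, y = 44 mm, 86 mm above the bench. The chute is 34 mm wide inside, falls at 38 degrees towards the feeder's -y and ends between two upright cheeks 126 mm high; the nuts slide out over the gate's window sill
- grip (a point): centre of the shuttle's black grip block, 18 mm (feeder x) by 34 mm (feeder y) by 38 mm high, on a round post; 90 mm above the bench, 72 mm from the nest centre on its -x side; axes as the feeder's. Free on both x faces for fingers that close along the feeder's x
- grip_block: the black grip block with its post, fixed to the shuttle; origin 58 mm below grip
- tray: loose open steel tray, 60 mm (its x) by 70 mm (its y) by 38 mm high, walls 2.5 mm, 160 g; origin at the centre of its underside. Grip it across its 60 mm from above; in the nest its x lies along the feeder's x, either way round
- nut_1: M16 hex nut, 24 x 27 x 13 mm, 34 g, lowest of the three lying in the chute behind the gate; origin at the centre of its underside
- nut_2: like nut_1, the middle one in the chute
- nut_3: like nut_1, the top one in the chute
- toggle_clamp: obstacle: toggle clamp bolted to the bench, its red handle upright, 180 mm high, about 160 x 135 mm in plan; it can stand between the tray and the feeder, so carry the tray over or round it
- bench_vise: obstacle: bench vise bolted to the bench's right side, 180 mm high, about 220 x 340 mm in plan; origin at its middle
- tip_tin: bystander: round flat tin of copper contact tips, 74 mm across, 22 mm high; origin at the centre of its underside
- gas_nozzle: bystander: brass-coloured gas nozzle, 24 x 60 mm, lying
- hex_bolt: bystander: M16 bolt, 27 x 61 mm, lying
- weld_magnet: bystander: welding magnet, 26 x 87 x 19 mm, lying

How it is judged:
By the outcome, as a careful person would: the job done as asked, in the order asked, and still so for the second after the job is handed in, while the arm keeps its last pose, push and grip.
It also fails if it takes over 54 s, if anything falls off the work surface, if the arm or the gripper's body presses on something with over 40 N, if the wrist force passes 120 N, or if a joint passes its speed limit or range.

### The arm

A 6-joint arm with a two-finger parallel gripper is mounted at the origin on the work surface; the furniture and walls round the work are solid. World frame = base frame: x ahead of the robot, y to its left, z up, the work surface at z = 0. Lengths are in mm, angles in rad, forces in N, time in s.
With the tool pointing down it reaches from about 350 to 975 mm from the base axis. Payload 7.1 kg.
Tool frame: the origin (TCP) lies at the centre of the arm's flange, where the gripper is bolted on; the fingertips stand 182 mm ahead of it and the grasp point (between the pads) lies 163 mm ahead of it; x points along the fingers, y is the direction in which the jaws open and shut, and the axes are right-handed (so a half turn about x gives the same grasp; the last joint's range is limited). The gripper opens to 88 mm and grips with 3 to 60 N. Pads are 20 mm wide; open, the fingers measure 115 mm over their backs; the gripper's body (75 mm by 178 mm) begins 61 mm behind the grasp point.
Start: joints at [-1.149, 0.423, 1.63, -0, 1.089, -0.019], TCP at [266.68, -565.233, 404.675] pointing down, gripper open.
Joint ranges: [-3, 3], [-0.9, 2.11], [0.09, 2.58], [-1.31, 4.45], [0.11, 2.69], [-2.54, 2.54]. Speed limits (rad/s): [2.39, 2.39, 3.01, 3.14, 3.14, 3.14].

### API

Orientations are given as a rotation vector (axis times angle).
In Python, from workcell import readout, viewer, workorder, models gives the robot as it stands. The module is installed in compiled form; this text tells all that it offers.
- The arm moves only by the tool apply_moves, never from a script. Its argument "commands" is a list that holds one entry, the list of rows, each a list of 4 numbers: the shift along the world's x, y, z in m, then the turn about the world's z in rad. A call has 1 to 8 rows; each row is the pose to reach, as a shift and turn from the pose commanded when the call began; what a row does not reach only later rows make up. A row lasts 1/8 s, in which the tool goes at most 62.5 mm and 10.7 degrees, less where a joint would pass 70% of its speed; a pose out of reach is approached as far as the arm can. A call with a gripper value outside its range is refused whole. "gripper" is the finger opening in m, from 0 to 0.0878, set as the call begins (left out, the last holds). The fingers move at their own pace and stop on an object; the grip force is fixed at half the most. Time passes only in rows, so rows that repeat a pose let the fingers close. It gives the time, the measured TCP pose, the force and the opening at its end, in the units of the state.
- readout.get_obs(): the state, without advancing time (a new reading comes with each control period).
- viewer.get_image(name): name is "scene" or "top" or "wrist"; returns a dict with "color" (480x640x3 uint8, red, green, blue), "vertical_fov" (degrees; the focal length in pixels is half the picture's height over the tangent of half this angle, whatever the lens; pixels are square), "cx", "cy" (the principal point, pixels), "rvec" (rotation vector, rad) and "tvec" (3), from world to camera coordinates, as OpenCV has them. Camera axes: x right, y down, z forward; pixel columns grow to the right and rows downward; lengths in mm; the calibration is good to about 2 mm. The wrist camera is an equidistant fisheye: a pixel r from the principal point sees the ray r / f radians off the axis. A picture is of the moment at which its call begins. There is no depth.
- workorder.close_job(): hands the job in, once; it reports no verdict.
Trained networks look in the newest picture that a camera, given by its name, has taken for a name from the list of things; names that differ only in an ending like _2 or _b are one class to them, and where a whole thing is asked for, a point or a joint stands for the part that bears it (a point fixed in the world has none). Each returns a list of dicts, best first, with "conf" (0 to 1); they miss things now and then, are a little off and sometimes report something else, mostly with a low value. They report only what shows in the picture. A call takes as long as a camera call.
- models.search_frame(camera, label): "position" ([x, y, z] in mm, in world coordinates, good to about 4 mm: the middle of the surface that is visible of it).
- models.place_of(camera, label): "position" ([x, y, z] in mm, in world coordinates, good to about 4 mm: a listed point, or the origin of a listed thing).
The state is a dict: "t": time; "qpos": joint angles; "qvel": joint speeds; "joint_torque": joint torques, N m; "ee_pos": TCP position; "orientation": TCP orientation; "ft_force": force on the tool from outside, world axes, zero at the start; "moment": the same for the moment, N m; "width": finger opening in mm.
Only numpy, scipy, OpenCV 4.12 (cv2) and the standard library are available. Lean on these libraries where they do the work, as an engineer would, in place of code of your own. Each camera call takes 0.05 s, during which the arm holds its last target.

## Working session

There is one attempt and no reset: what is moved stays moved. The work goes in short steps, Python scripts to look and compute and a tool call to move; the robot and the scene stay as the last step left them, time stands still between calls to the robot, and variables do not carry over. Pictures are saved under pics/ and viewed, and the job is handed in when it is done.

Besides the shell and the picture viewer there is one more tool, called after "Call:" by a JSON object that holds its "fn" and its "kwargs". apply_moves: Moves the arm, as the interface text tells. Its arguments: {"type":"object","properties":{"commands":{"type":"array","items":{"type":"array","items":{"type":"array","items":{"type":"number"}}}},"gripper":{"type":"number"}},"required":["commands"]}

```bash
mkdir -p pics; cat > h.py <<'E'
import numpy as np, cv2
from workcell import readout, viewer, workorder, models
def snap(cam,fn):
    im=viewer.get_image(cam); cv2.imwrite('pics/'+fn,im['color'][:,:,::-1]); return im
E
python3 - <<'E'
from h import *
print(readout.get_obs())
for c in ['scene','top','wrist']:
    im=snap(c,c+'0.png'); print(c,im['vertical_fov'],im['cx'],im['cy'],im['rvec'],im['tvec'])
for c in ['scene','top']:
    for l in ['feeder','nest','grip','mouth','tray','toggle_clamp','bench_vise','tip_tin','gas_nozzle','hex_bolt','weld_magnet','nut_1']:
        r=models.place_of(c,l); print(c,l,[(np.round(x['position']).tolist(),round(x['conf'],2)) for x in r[:3]])
E
```

```text
{'t': 0.0, 'qpos': array([-1.14899158e+00,  4.23815460e-01,  1.63065905e+00,  3.39921386e-06,
        1.08859270e+00, -1.89901625e-02]), 'qvel': array([ 1.13981169e-03, -7.20423990e-04,  5.67164010e-04,  1.21838735e-03,
       -7.83671820e-05, -4.34652178e-04]), 'joint_torque': array([ 2.45577894e-04, -5.44630086e+01, -2.73660940e+01,  6.44019339e-02,
        2.28225742e-02, -1.12411969e-04]), 'ee_pos': array([ 266.58099313, -564.99964858,  403.9295021 ]), 'orientation': array([ 1.97755343,  0.44457416, -1.97814534]), 'ft_force': array([-0.86991657, -0.49306954, -0.13734016]), 'moment': array([-0.03868515,  0.03882092,  0.01426316]), 'width': 88.12209427750416}
scene 47.9196563453857 317.01953633886137 245.76002906704875 [ 1.02255266 -2.25534499  1.19549426] [446.11275306 194.58977498 903.63409941]
top 44.434179362624505 327.4959191800313 248.42128999336998 [ 2.20302259 -2.14784873  0.14473037] [ 152.60916037  503.23738752 1214.21608271]
wrist 65.70646984690485 322.12968870084745 242.80280632854746 [-2.4439935   1.54945639  0.22569663] [-624.19601407  -34.14741732  392.13500297]
scen
[... 475 characters left out ...]
5.0, -1.0], 0.64)]
scene nut_1 []
top feeder [([516.0, 362.0, -1.0], 0.56)]
top nest [([426.0, 314.0, 32.0], 0.86)]
top grip [([360.0, 286.0, 92.0], 0.65)]
top mouth [([496.0, 401.0, 84.0], 0.66)]
top tray [([424.0, 101.0, 2.0], 0.55)]
top toggle_clamp []
top bench_vise [([489.0, 418.0, 97.0], 0.43), ([420.0, 100.0, 4.0], 0.42)]
top tip_tin [([559.0, 39.0, 2.0], 0.55)]
top gas_nozzle [([650.0, 290.0, -4.0], 0.83), ([485.0, 417.0, 98.0], 0.15)]
top hex_bolt [([635.0, 219.0, 1.0], 0.58), ([478.0, 433.0, 118.0], 0.23)]
top weld_magnet [([563.0, -99.0, -0.0], 0.67), ([652.0, 286.0, -1.0], 0.3)]
top nut_1 [([488.0, 416.0, 97.0], 0.69), ([477.0, 434.0, 116.0], 0.52), ([467.0, 452.0, 133.0], 0.48)]
```

View pics/scene0.png

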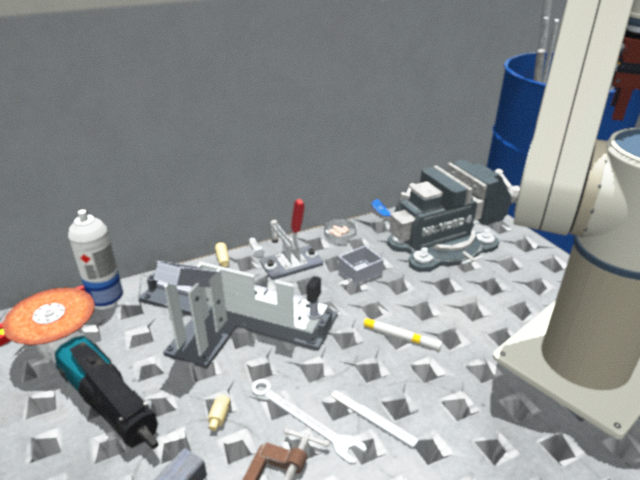

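View pics/top0.png

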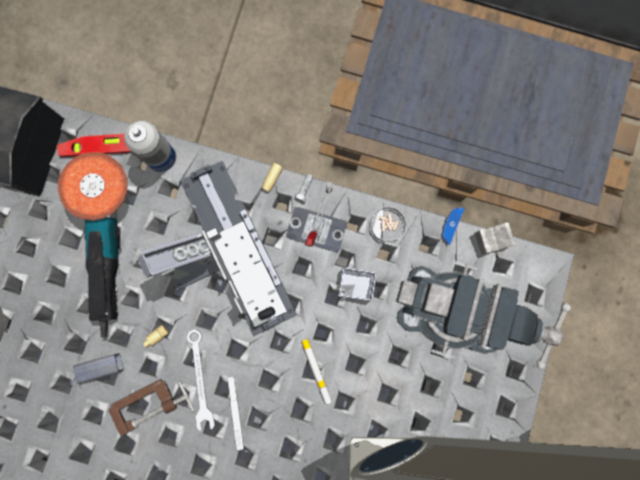

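View pics/wrist0.png

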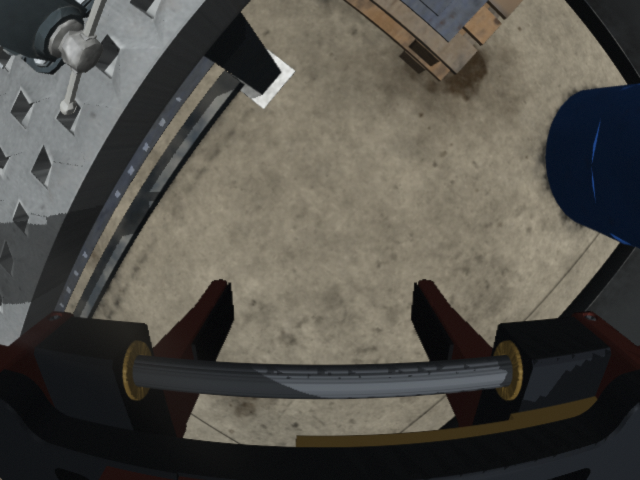

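```bash
cat >> h.py <<'E'
def proj(im,P):
    f=240/np.tan(np.radians(im['vertical_fov']/2)); K=np.array([[f,0,im['cx']],[0,f,im['cy']],[0,0,1]])
    return cv2.projectPoints(np.array(P,float).reshape(-1,1,3),np.array(im['rvec'],float),np.array(im['tvec'],float),K,None)[0].reshape(-1,2)
def rect(x,y,z,yaw,lx,ly):
    c,s=np.cos(yaw),np.sin(yaw)
    return [[x+c*a-s*b,y+s*a+c*b,z] for a,b in [(-lx/2,-ly/2),(lx/2,-ly/2),(lx/2,ly/2),(-lx/2,ly/2)]]
def crop(img,u,v,w,h,k,polys,fn):
    u0,v0=int(u-w/2),int(v-h/2); c=cv2.resize(np.ascontiguousarray(img[v0:v0+h,u0:u0+w,::-1]),None,fx=k,fy=k,interpolation=cv2.INTER_CUBIC)
    for p,col in polys: cv2.polylines(c,[np.round((p-[u0,v0]+.5)*k).astype(int)],True,col,1)
    cv2.imwrite('pics/'+fn,c)
E
python3 - <<'E'
from h import *
for n in range(0): pass
im=viewer.get_image('top')
o=readout.get_obs(); R=cv2.Rodrigues(o['orientation'])[0]; print(R.round(3))
crop(im['color'],356,285,60,50,10,[(proj(im,rect(424,101,38,np.radians(a),60,70)),c) for a,c in [(0,(0,255,0)),(10,(0,0,255))]],'tray1.png')
y=np.radians(27);c,s=np.cos(y),np.sin(y); 
F=lambda fx,fy,fz:[513+c*fx-s*fy,361+s*fx+c*fy,fz]
P=[]
gx=-172
P.append((proj(im,[F(gx-9,-17,109),F(gx+9,-17,109),F(gx+9,17,109),F(gx-9,17,109)]),(0,0,255)))
P.append((proj(im,[F(-130,-35,32),F(-70,-35,32),F(-70,35,32),F(-130,35,32)]),(0,255,0)))
P.append((proj(im,[F(0,44,86),F(0,165,180)]),(255,0,0)))
P.append((proj(im,[F(-200,-50,10),F(170,-50,10),F(170,50,10),F(-200,50,10)]),(0,255,255)))
crop(im['color'],235,245,200,190,4,P,'feed1.png')
E
```

```text
[[ 0.     0.427 -0.904]
 [-0.    -0.904 -0.427]
 [-1.     0.    -0.   ]]
```

View pics/tray1.png

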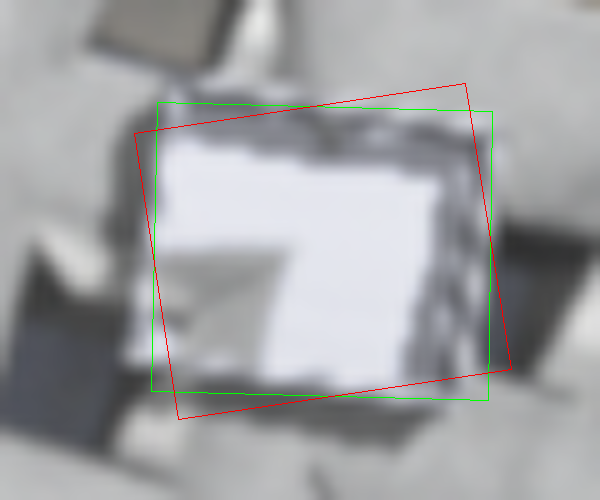

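View pics/feed1.png

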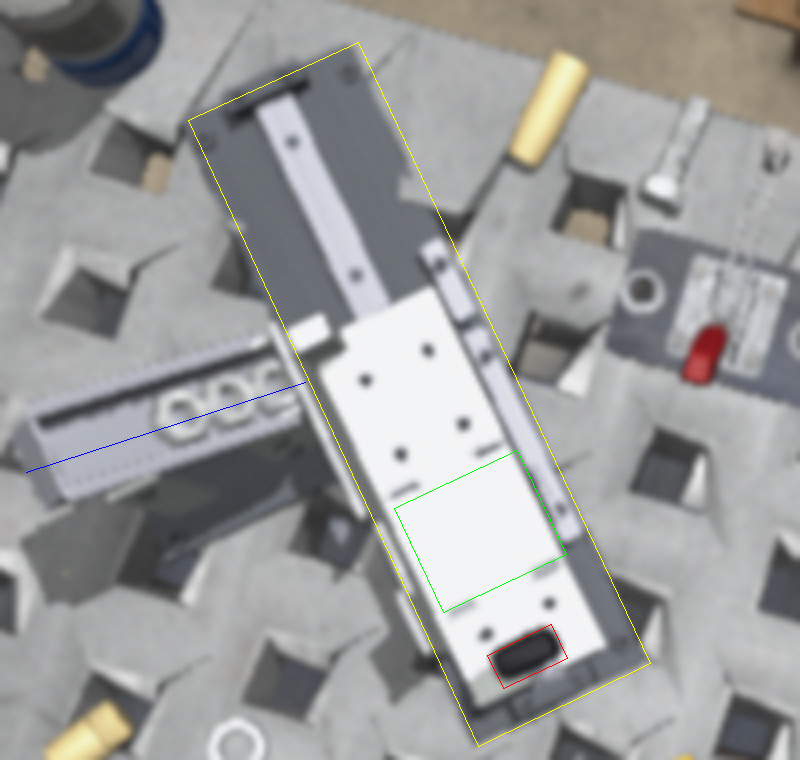

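Call:
{"fn": "apply_moves", "kwargs": {"commands": [[[0.013,0.055,0.01,0.12],[0.026,0.11,0.03,0.25],[0.039,0.165,0.04,0.37],[0.052,0.22,0.04,0.5],[0.065,0.275,0.04,0.62],[0.078,0.33,0.04,0.75],[0.091,0.385,0.03,0.87],[0.104,0.44,0.02,1.0]]]}}

```text
t: 2.4
ee_pos: [370.8, -123.6, 424.9]
orientation: [1.302, 1.145, -1.301]
ft_force: [0.3, 0.2, 0.0]
width: 88.1
```

Call:
{"fn": "apply_moves", "kwargs": {"commands": [[[0.015,0.055,-0.02,0],[0.03,0.11,-0.04,0],[0.045,0.165,-0.06,0],[0.05,0.22,-0.08,0],[0.05,0.226,-0.08,0]]]}}

```text
t: 3.02
ee_pos: [420.4, 103.4, 343.6]
orientation: [1.3, 1.149, -1.303]
ft_force: [0.1, -0.5, -0.3]
width: 87.6
```

```bash
cat >> h.py <<'E'
def fproj(im,P):
    f=240/np.tan(np.radians(im['vertical_fov']/2)); R=cv2.Rodrigues(np.array(im['rvec'],float))[0]
    X=np.array(P,float).reshape(-1,3)@R.T+np.array(im['tvec'],float)
    th=np.arctan2(np.hypot(X[:,0],X[:,1]),X[:,2]); ph=np.arctan2(X[:,1],X[:,0])
    return np.stack([im['cx']+f*th*np.cos(ph),im['cy']+f*th*np.sin(ph)],1)
def funproj(im,uv,z):
    f=240/np.tan(np.radians(im['vertical_fov']/2)); R=cv2.Rodrigues(np.array(im['rvec'],float))[0]; C=-R.T@np.array(im['tvec'],float)
    d=np.array(uv,float).reshape(-1,2)-[im['cx'],im['cy']]; r=np.hypot(*d.T); th=r/f
    D=np.c_[np.sin(th)*d[:,0]/r,np.sin(th)*d[:,1]/r,np.cos(th)]@R
    return C+D*((z-C[2])/D[:,2])[:,None]
E
python3 - <<'E'
from h import *
o=readout.get_obs(); print(o['t'],o['ee_pos'],o['ft_force'],o['qpos']); R=cv2.Rodrigues(o['orientation'])[0]; print(np.degrees(np.arctan2(R[1,1],R[0,1])))
snap('wrist','w1.png')
print(models.place_of('wrist','tray'))
E
```

```text
3.025 [420.44638856 103.42924154 343.56915917] [ 0.1174466  -0.52093627 -0.32581322] [2.13659486e-01 2.37822653e-01 2.08697489e+00 2.89404827e-04
 8.18826282e-01 3.38719436e-01]
-7.1767733162344935
[{'position': [425.4, 100.4, 2.5], 'conf': 0.86}]
```

View pics/w1.png

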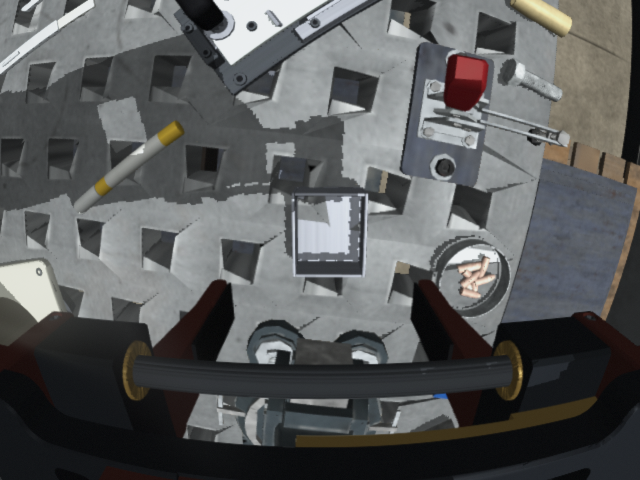

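```bash
python3 - <<'E'
from h import *
im=viewer.get_image('wrist'); 
crop(im['color'],330,235,110,100,7,[],'wt1.png')
crop(im['color'],330,235,110,100,7,[(fproj(im,rect(425,100.5,38,np.radians(a),60,70)),c) for a,c in [(-7,(0,255,0)),(-11,(0,0,255))]],'wt2.png')
E
```

```text
(no output)
```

View pics/wt2.png

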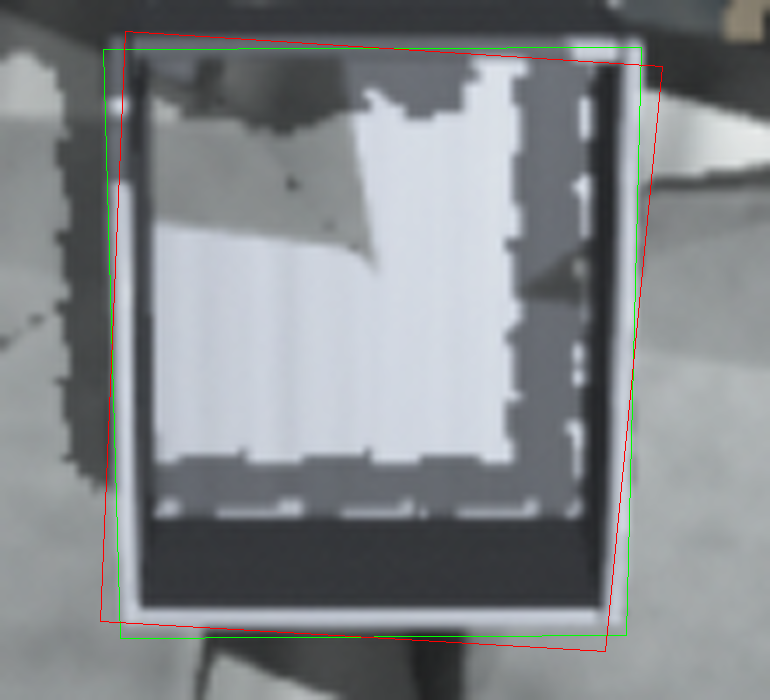

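Call:
{"fn": "apply_moves", "kwargs": {"commands": [[[0.0035,-0.01,-0.03,0.003],[0.0035,-0.01,-0.08,0.003],[0.0035,-0.01,-0.125,0.003],[0.0035,-0.01,-0.145,0.003],[0.0035,-0.01,-0.1495,0.003],[0.0035,-0.01,-0.1495,0.003]]]}}

```text
t: 3.92
ee_pos: [424.7, 90.0, 195.9]
orientation: [1.304, 1.145, -1.302]
ft_force: [0.1, -1.1, -1.2]
width: 88.0
```

Call:
{"fn": "apply_moves", "kwargs": {"commands": [[[0,0,0,0],[0,0,0,0],[0,0,0,0],[0,0,0,0],[0,0,0,0],[0,0,0,0]]], "gripper": 0.045}}

```text
t: 4.68
ee_pos: [424.3, 90.9, 195.6]
orientation: [1.302, 1.146, -1.301]
ft_force: [-0.5, -0.3, 7.6]
width: 59.6
```

Call:
{"fn": "apply_moves", "kwargs": {"commands": [[[0,0,0.02,0],[0,0,0.07,0],[0,0,0.13,0],[0.005,0.02,0.18,0.1],[0.01,0.06,0.21,0.25],[0.02,0.11,0.21,0.4],[0.03,0.15,0.21,0.55],[0.033,0.163,0.21,0.593]]]}}

```text
t: 5.68
ee_pos: [457.1, 255.5, 405.0]
orientation: [0.857, 1.396, -0.857]
ft_force: [1.0, -0.7, -0.7]
width: 60.2
```

Call:
{"fn": "apply_moves", "kwargs": {"commands": [[[0,0,0,0],[0,0,0,0]]]}}

```text
t: 5.92
ee_pos: [456.7, 252.6, 404.7]
orientation: [0.86, 1.394, -0.862]
ft_force: [-0.7, -0.7, -1.2]
width: 59.6
```

```bash
python3 - <<'E'
from h import *
o=readout.get_obs(); print(o['t'],o['ee_pos'],o['ft_force'],o['qpos'],o['width']); R=cv2.Rodrigues(o['orientation'])[0]; print(R.round(4),np.degrees(np.arctan2(R[1,1],R[0,1])))
im=snap('wrist','w2.png')
import pickle; pickle.dump(im,open('w2.pkl','wb'))
for l in ['nest','grip','mouth','tray','feeder']:print(l,models.place_of('wrist',l))
E
```

```text
5.925 [456.74031649 252.6401448  404.74937392] [-0.67790594 -0.65736471 -1.15007347] [ 4.82511869e-01  2.72520857e-01  1.85582015e+00 -3.07601139e-04
  1.01483349e+00  1.88273922e-02] 59.568354428626144
[[-1.300e-03  8.943e-01  4.474e-01]
 [-1.000e-03  4.474e-01 -8.943e-01]
 [-1.000e+00 -1.600e-03  3.000e-04]] 26.57646364352016
nest [{'position': [427.1, 321.5, 34.9], 'conf': 0.73}]
grip [{'position': [632.2, 223.1, 0.0], 'conf': 0.51}]
mouth [{'position': [491.1, 402.2, 84.1], 'conf': 0.68}]
tray []
feeder [{'position': [515.2, 364.3, -4.7], 'conf': 0.66}, {'position': [476.9, 434.9, 114.8], 'conf': 0.57}, {'position': [483.1, 417.2, 97.1], 'conf': 0.2}]
```

View pics/w2.png

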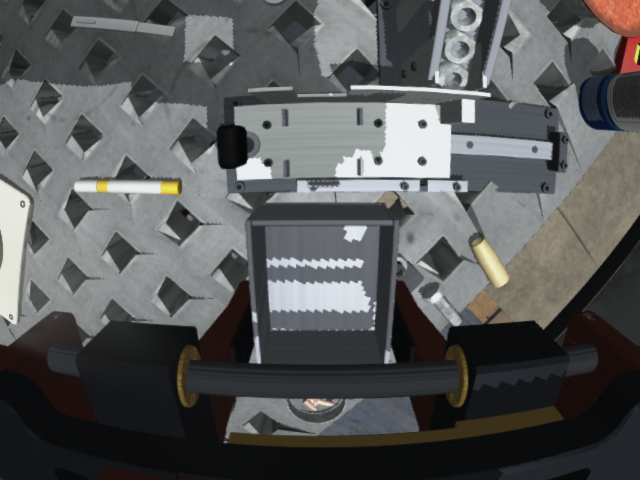

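```bash
python3 - <<'E'
from h import *
import pickle; im=pickle.load(open('w2.pkl','rb'))
y=np.radians(27);c,s=np.cos(y),np.sin(y); X0,Y0=515,362
F=lambda fx,fy,fz:[X0+c*fx-s*fy,Y0+s*fx+c*fy,fz]
B=lambda x,y,lx,ly,z: fproj(im,[F(x-lx/2,y-ly/2,z),F(x+lx/2,y-ly/2,z),F(x+lx/2,y+ly/2,z),F(x-lx/2,y+ly/2,z)])
P=[(B(-172,0,18,34,109),(0,0,255)),(B(-100,0,64,74,32),(0,255,0)),(fproj(im,[F(-130-50,40,123),F(40,40,123)]),(255,0,255)),(B(-15,0,370,100,10),(0,200,255))]
crop(im['color'],310,140,200,130,4,P,'f2a.png')
crop(im['color'],400,140,380,130,2,P,'f2b.png')
E
```

```text
(no output)
```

View pics/f2a.png

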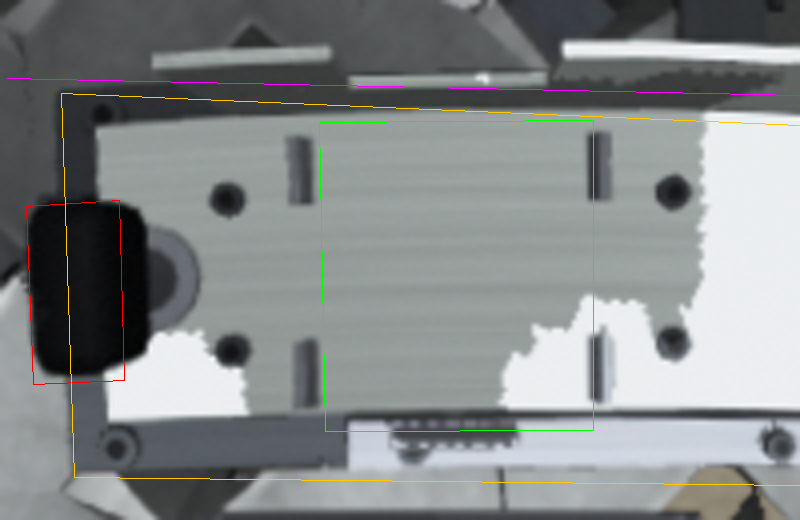

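View pics/f2b.png

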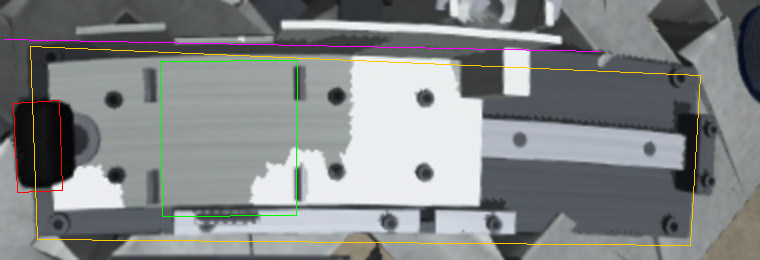

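```bash
python3 - <<'E'
from h import *
import pickle; im=pickle.load(open('w2.pkl','rb'))
a=np.array([(228,198),(672,191),(231,351),(672,342)])/4+[210,75]-.4
b=np.array([(425,98),(424,172)])/2+[210,75]-.25
p=funproj(im,np.r_[a,b],33)[:,:2]; print(p.round(1))
for i,j in [(0,1),(2,3),(0,4),(2,5),(2,0),(3,1),(5,4)]: d=p[j]-p[i]; print(i,j,np.degrees(np.arctan2(*d[::-1])).round(2),np.hypot(*d).round(1))
l=np.array([(313,135),(313,205),(317,338),(319,408),(590,133),(590,200),(590,335),(592,402)])/4+[210,75]-.4
q=funproj(im,l,32)[:,:2]; print(q.round(1), q.mean(0))
# top view lines
im=viewer.get_image('top'); g=im['color']
crop(g,225,225,110,140,5,[],'top3.png')
E
```

```text
[[369.3 309.5]
 [461.7 357.6]
 [385.8 276.9]
 [478.3 325.6]
 [500.3 377.5]
 [516.8 345.6]]
0 1 27.47 104.1
2 3 27.75 104.5
0 4 27.42 147.6
2 5 27.67 147.9
2 0 116.79 36.6
3 1 117.41 36.0
5 4 117.33 35.9
[[380.8 331.5]
 [388.2 316.5]
 [402.9 288.5]
 [410.7 273.6]
 [438.4 360.9]
 [445.7 346.6]
 [460.3 318. ]
 [468.1 303.9]] [424.38504836 317.43639164]
```

View pics/top3.png

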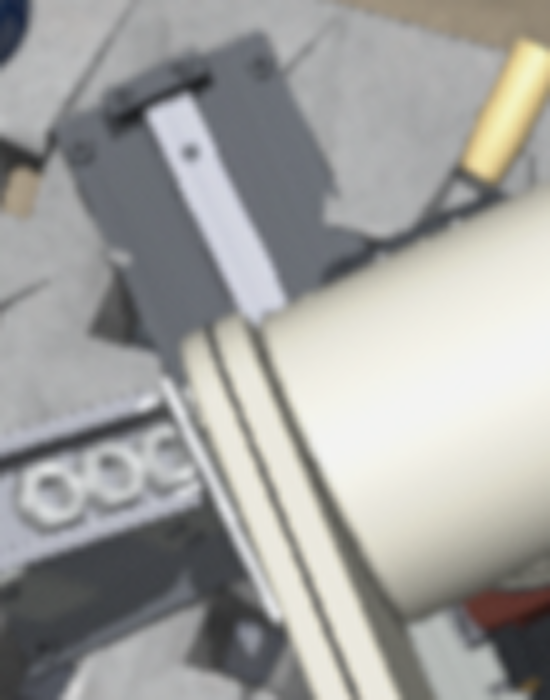

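```bash
python3 - <<'E'
from h import *
import pickle; im=pickle.load(open('w2.pkl','rb'))
y=np.radians(26.58); ey=np.array([-np.sin(y),np.cos(y)])
T=np.array([456.74,252.64])
P=[]
for off,col in [(10.4,(0,255,0))]:
    c=T+off*ey
    for z in (247,209): P.append((fproj(im,rect(c[0],c[1],z,y,60,70)),col))
crop(im['color'],325,290,200,190,4,P,'tr.png')
E
```

```text
(no output)
```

View pics/tr.png

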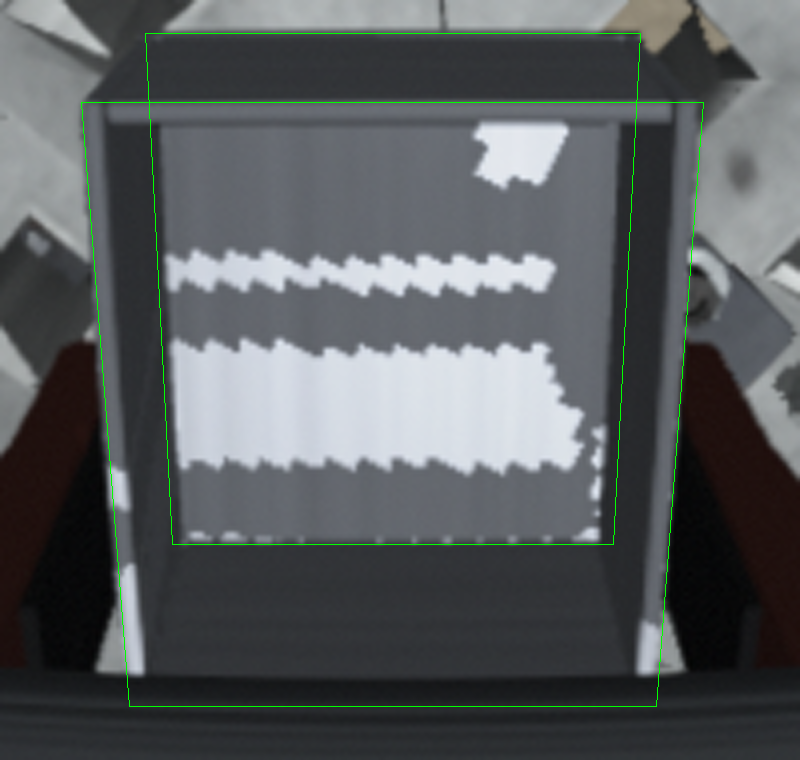

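Call:
{"fn": "apply_moves", "kwargs": {"commands": [[[-0.014,0.028,0,0.014],[-0.0275,0.0555,0,0.014],[-0.0275,0.0555,-0.03,0.014],[-0.0275,0.0555,-0.08,0.014],[-0.0275,0.0555,-0.12,0.014],[-0.0275,0.0555,-0.135,0.014],[-0.0275,0.0555,-0.135,0.014],[-0.0275,0.0555,-0.135,0.014]]]}}

```text
t: 7.28
ee_pos: [430.3, 309.7, 271.6]
orientation: [0.851, 1.398, -0.847]
ft_force: [-0.6, 0.2, -1.9]
width: 59.9
```

```bash
python3 - <<'E'
from h import *
o=readout.get_obs(); print(o['t'],o['ee_pos'],o['ft_force'],o['width']); R=cv2.Rodrigues(o['orientation'])[0]; yw=np.arctan2(R[1,1],R[0,1]);print(np.degrees(yw))
im=snap('wrist','w3.png'); im2=snap('scene','s3.png')
y=yw; ey=np.array([-np.sin(y),np.cos(y)]); c=o['ee_pos'][:2]+10.4*ey; zb=o['ee_pos'][2]-195.6
print(c,zb)
N=(424.5,317.5); fy=np.radians(27.4)
for i,(m,f) in enumerate([(im,fproj),(im2,proj)]):
    P=[(f(m,rect(*c,zb+38,y,60,70)),(0,255,0)),(f(m,rect(*c,zb,y,60,70)),(0,255,0)),(f(m,rect(*N,32,fy,64,74)),(0,0,255))]
    u=P[0][0].mean(0); crop(m['color'],max(u[0],100),max(u[1],75),200,150,4,P,f'c3_{i}.png')
E
```

```text
7.275 [430.34518508 309.65229084 271.58318406] [-0.55159691  0.23791181 -1.89239365] 59.852586187887596
27.492820018848185
[425.54415555 318.87780522] 75.98318406173101
```

View pics/c3_0.png

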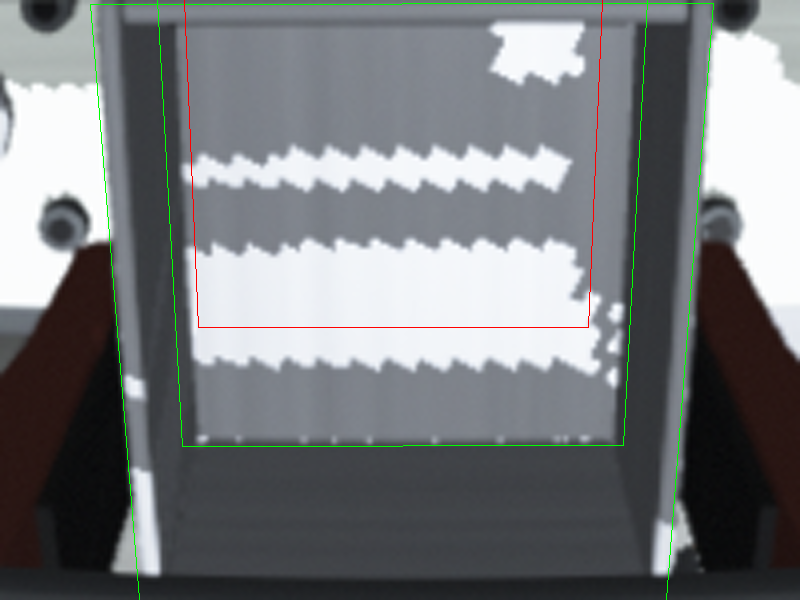

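View pics/c3_1.png

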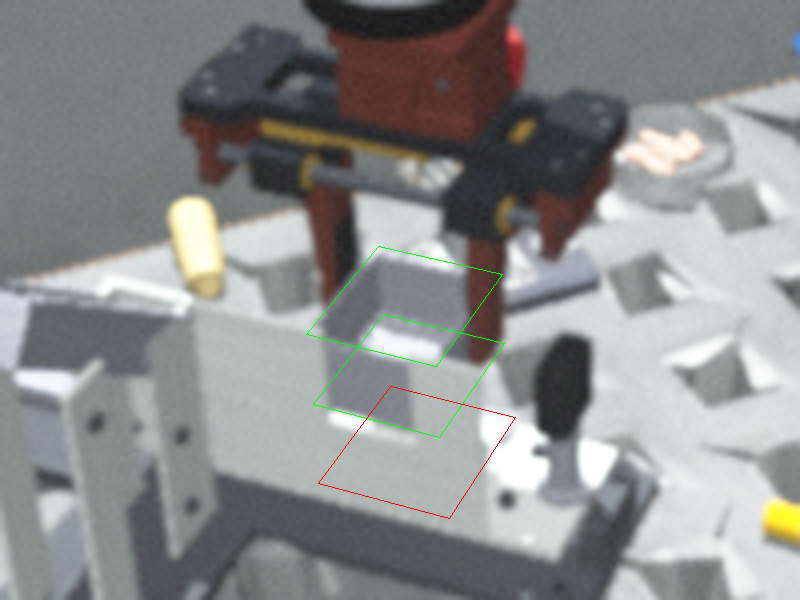

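View pics/w3.png

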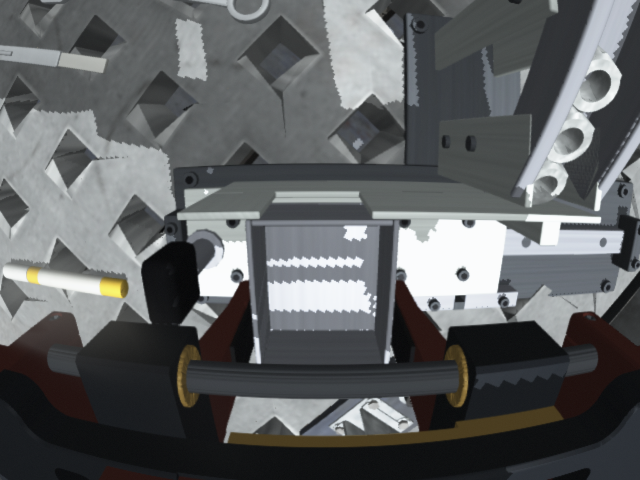

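Call:
{"fn": "apply_moves", "kwargs": {"commands": [[[-0.001,-0.0014,-0.01,0],[-0.001,-0.0014,-0.025,0],[-0.001,-0.0014,-0.032,0],[-0.001,-0.0014,-0.032,0],[-0.001,-0.0014,-0.032,0]]]}}

```text
t: 8.0
ee_pos: [428.8, 307.9, 238.1]
orientation: [0.849, 1.399, -0.849]
ft_force: [-0.6, 0.5, -1.5]
width: 59.3
```

```bash
python3 - <<'E'
from h import *
o=readout.get_obs(); print(o['t'],o['ee_pos'],o['ft_force'],o['width']); R=cv2.Rodrigues(o['orientation'])[0]; yw=np.arctan2(R[1,1],R[0,1]);print(np.degrees(yw))
im=snap('wrist','w4.png'); im2=viewer.get_image('scene')
y=yw; ey=np.array([-np.sin(y),np.cos(y)]); c=o['ee_pos'][:2]+10.4*ey; zb=o['ee_pos'][2]-195.6
print(c,zb)
m=im; crop(m['color'],320,260,200,150,4,[],'c4_0.png')
crop(im2['color'],240,300,140,110,5,[],'c4_1.png')
E
```

```text
8.0 [428.78928116 307.93772174 238.1187676 ] [-0.56540443  0.54502175 -1.4677161 ] 59.3281846456386
27.50171644536546
[423.98681923 317.16249053] 42.518767600321524
```

View pics/c4_0.png

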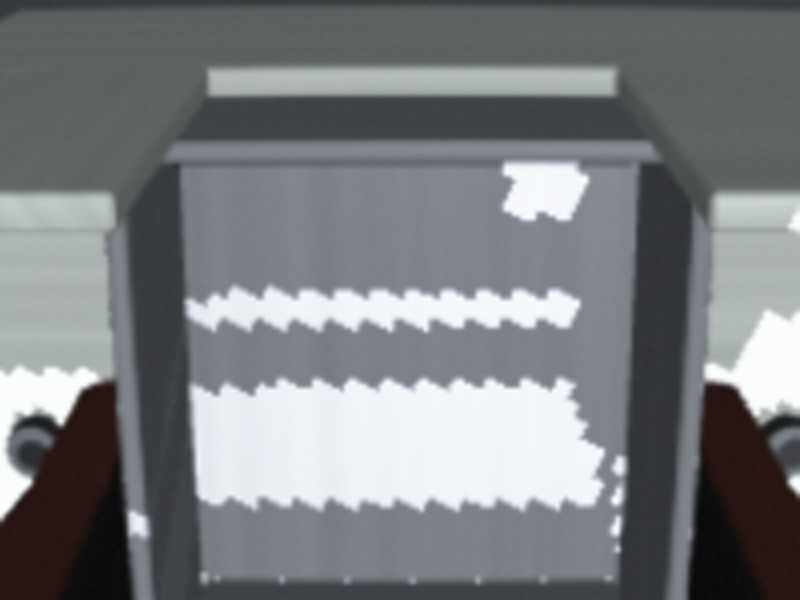

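View pics/c4_1.png

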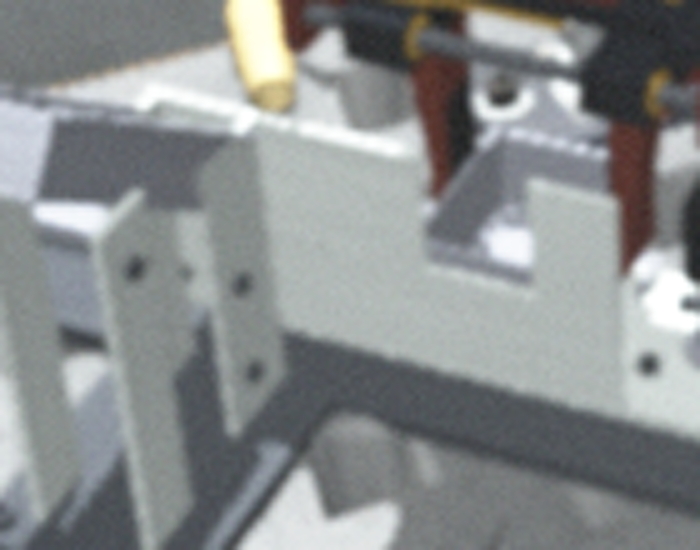

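```bash
python3 - <<'E'
from h import *
im=viewer.get_image('wrist')
o=readout.get_obs()
fy=np.radians(27.4); ex=np.array([np.cos(fy),np.sin(fy)]); ey=np.array([-np.sin(fy),np.cos(fy)]); N=np.array([424.5,317.5])
u0=np.array([220,185])
def q(pts,z):
    p=funproj(im,np.array(pts)/4+u0-.4,z)[:,:2]-N; print(z,np.c_[p@ex,p@ey].round(1).tolist())
q([(208,96),(615,96),(208,68),(615,68)],75)
q([(110,193),(715,193),(112,228),(710,228)],123)
q([(168,142),(660,142)],80.5)
q([(35,440),(788,440)],33)
E
```

```text
75 [[-20.4, 38.3], [19.8, 38.3], [-20.4, 41.1], [19.7, 41.1]]
123 [[-20.7, 40.9], [20.1, 41.0], [-20.7, 38.5], [19.9, 38.5]]
80.5 [[-23.7, 34.9], [23.6, 34.9]]
33 [[-52.8, -18.2], [52.4, -18.1]]
```

Call:
{"fn": "apply_moves", "kwargs": {"commands": [[[0,0,-0.004,0],[0,0,-0.008,0],[0,0,-0.0105,0],[0,0,-0.0105,0]]]}}

```text
t: 8.65
ee_pos: [428.8, 307.9, 227.6]
orientation: [0.849, 1.399, -0.849]
ft_force: [0.3, 0.4, 0.4]
width: 59.8
```

Call:
{"fn": "apply_moves", "kwargs": {"commands": [[[0,0,-0.001,0],[0,0,-0.001,0]]]}}

```text
t: 8.9
ee_pos: [428.9, 307.9, 227.6]
orientation: [0.849, 1.399, -0.848]
ft_force: [-1.1, -2.0, 11.4]
width: 60.0
```

Call:
{"fn": "apply_moves", "kwargs": {"commands": [[[0,0,0,0],[0,0,0,0],[0,0,0,0]]], "gripper": 0.076}}

```text
t: 9.28
ee_pos: [428.6, 307.9, 226.5]
orientation: [0.849, 1.399, -0.849]
ft_force: [0.1, 0.0, -0.0]
width: 75.9
```

Call:
{"fn": "apply_moves", "kwargs": {"commands": [[[0,0,0.01,0],[0,0,0.03,0],[0,0,0.06,0],[0,0,0.09,0],[0,0,0.09,0]]]}}

```text
t: 9.9
ee_pos: [429.3, 308.4, 319.3]
orientation: [0.852, 1.397, -0.845]
ft_force: [0.1, -0.1, 0.1]
width: 76.2
```

```bash
python3 - <<'E'
from h import *
o=readout.get_obs(); print(o['t'],o['ee_pos'],o['ft_force'],o['width'])
im=snap('wrist','w5.png')
import pickle; pickle.dump(im,open('w5.pkl','wb'))
m=im; N=(424.5,317.5);fy=np.radians(27.4)
crop(m['color'],300,230,200,150,4,[(fproj(m,rect(*N,70,fy,60,70)),(0,255,0)),(fproj(m,rect(N[0]-72*np.cos(fy),N[1]-72*np.sin(fy),109,fy,18,34)),(0,0,255))],'c5_0.png')
E
```

```text
9.9 [429.34870473 308.35253976 319.26897418] [ 0.13937809 -0.10766746  0.0542125 ] 76.19546788333015
```

View pics/c5_0.png

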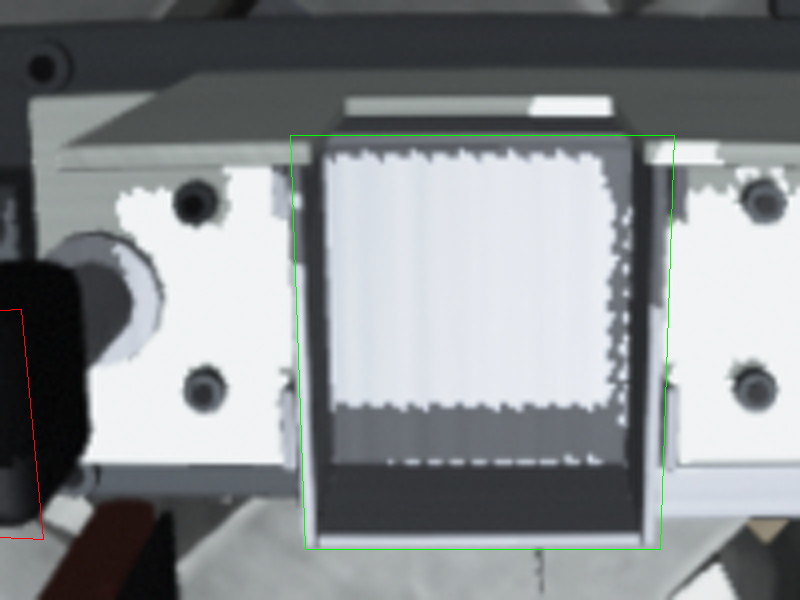

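Call:
{"fn": "apply_moves", "kwargs": {"commands": [[[-0.034,-0.012,0.01,0],[-0.068,-0.0235,0.01,0],[-0.068,-0.0235,0.01,0],[-0.068,-0.0235,0.01,0]]], "gripper": 0.046}}

```text
t: 10.45
ee_pos: [361.1, 284.6, 326.3]
orientation: [0.849, 1.399, -0.849]
ft_force: [-0.2, -0.4, 1.1]
width: 46.4
```

```bash
python3 - <<'E'
from h import *
o=readout.get_obs(); print(o['t'],o['ee_pos'],o['ft_force'],o['width'])
im=snap('wrist','w6.png');im2=viewer.get_image('scene')
crop(im2['color'],260,290,140,110,5,[],'c6_1.png')
E
```

```text
10.45 [361.09334745 284.62038501 326.33336624] [-0.21006306 -0.38596673  1.05702434] 46.376908327440894
```

View pics/w6.png

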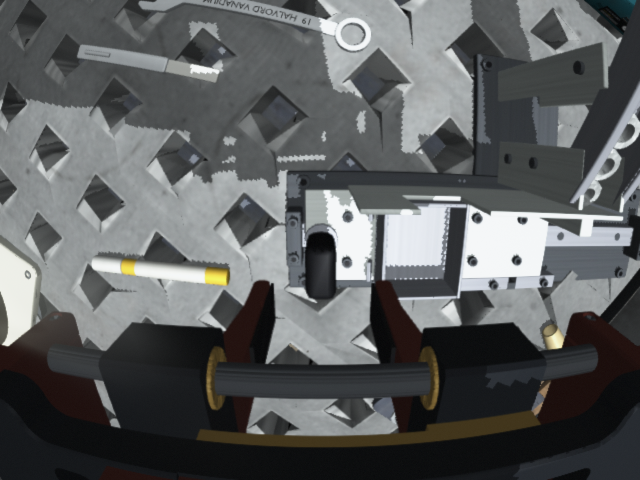

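View pics/c6_1.png

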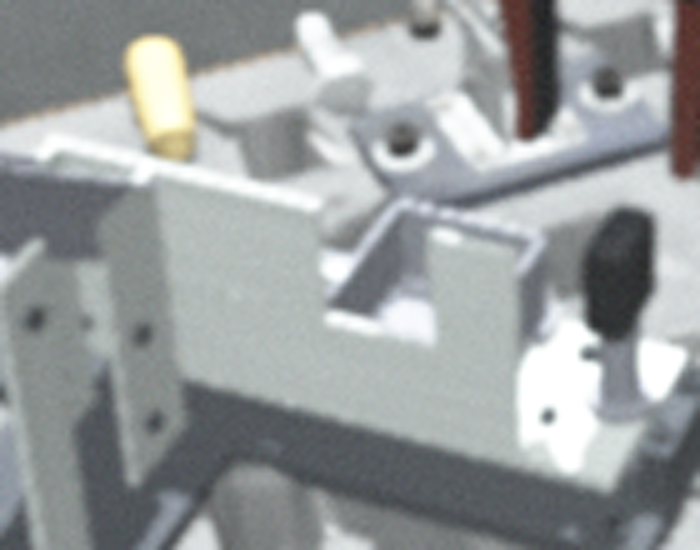

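Centred on the block. Descend and grip.

Call:
{"fn": "apply_moves", "kwargs": {"commands": [[[0,0,-0.03,0],[0,0,-0.055,0],[0,0,-0.068,0],[0,0,-0.068,0]]]}}

```text
t: 11.05
ee_pos: [360.9, 284.4, 257.9]
orientation: [0.848, 1.399, -0.85]
ft_force: [0.1, -0.0, 1.2]
width: 46.0
```

Call:
{"fn": "apply_moves", "kwargs": {"commands": [[[0,0,0,0],[0,0,0,0],[0,0,0,0],[0,0,0,0]]], "gripper": 0.008}}

```text
t: 11.55
ee_pos: [360.5, 284.3, 259.2]
orientation: [0.849, 1.399, -0.849]
ft_force: [-3.6, -1.3, 6.6]
width: 17.8
```

```bash
python3 - <<'E'
from h import *
o=readout.get_obs(); print(o['t'],o['ee_pos'],o['ft_force'],o['width'])
E
```

```text
11.55 [360.48037075 284.32361682 259.18631306] [-3.6202929  -1.27504454  6.59843103] 17.84597933429144
```

Call:
{"fn": "apply_moves", "kwargs": {"commands": [[[0.005,0.003,0,0],[0.016,0.008,0,0],[0.029,0.015,0,0],[0.043,0.022,0,0],[0.056,0.029,0,0],[0.069,0.036,0,0],[0.078,0.0405,0,0],[0.08,0.0415,0,0]]]}}

```text
t: 12.55
ee_pos: [440.3, 325.9, 259.2]
orientation: [0.848, 1.4, -0.85]
ft_force: [-7.2, -2.1, 9.4]
width: 18.0
```

Call:
{"fn": "apply_moves", "kwargs": {"commands": [[[0,0,0,0],[0,0,0,0]]]}}

```text
t: 12.8
ee_pos: [440.3, 325.9, 259.2]
orientation: [0.849, 1.399, -0.849]
ft_force: [-3.6, -0.2, 5.7]
width: 17.9
```

```bash
cat >> h.py <<'E'
def st():
    o=readout.get_obs(); ex=np.array([.888,.460])
    ey=np.array([-.46,.888]); d=o['ee_pos'][:2]-[360.48,284.32]
    print('t',o['t'],'s',(d@ex).round(2),'lat',(d@ey).round(2),'z',o['ee_pos'][2].round(1),'Fx',(o['ft_force'][:2]@ex).round(2),'Fy',(o['ft_force'][:2]@ey).round(2),'Fz',o['ft_force'][2].round(1),o['width'].round(1))
E
python3 -c "
from h import *
st()"
```

```text
Traceback (most recent call last):
  File "h.py", line 28, in st
    print('t',o['t'],'s',(d@ex).round(2),'lat',(d@ey).round(2),'z',o['ee_pos'][2].round(1),'Fx',(o['ft_force'][:2]@ex).round(2),'Fy',(o['ft_force'][:2]@ey).round(2),'Fz',o['ft_force'][2].round(1),o['width'].round(1))
                                                                                                                                                                                                    ^^^^^^^^^^^^^^^^
AttributeError: 'float' object has no attribute 'round'
```

```bash
sed -i "s/o\['width'\].round(1)/round(o['width'],1)/" h.py
```

Call:
{"fn": "apply_moves", "kwargs": {"commands": [[[0.002,0.001,0,0],[0.0036,0.0018,0,0],[0.0036,0.0018,0,0]]]}}

```text
t: 13.18
ee_pos: [443.6, 327.6, 259.2]
orientation: [0.848, 1.4, -0.85]
ft_force: [-5.5, -0.6, 6.3]
width: 17.7
```

Call:
{"fn": "apply_moves", "kwargs": {"commands": [[[0.0009,0.0005,0,0],[0.0009,0.0005,0,0]]]}}

```text
t: 13.42
ee_pos: [444.5, 328.1, 259.2]
orientation: [0.848, 1.4, -0.85]
ft_force: [-5.4, -0.1, 7.1]
width: 17.8
```

Call:
{"fn": "apply_moves", "kwargs": {"commands": [[[0.0009,0.0005,0,0],[0.0009,0.0005,0,0]]]}}

```text
t: 13.68
ee_pos: [445.4, 328.6, 259.2]
orientation: [0.848, 1.4, -0.85]
ft_force: [-4.8, -0.5, 7.3]
width: 18.0
```

Call:
{"fn": "apply_moves", "kwargs": {"commands": [[[0.0009,0.0005,0,0],[0.0009,0.0005,0,0]]]}}

```text
t: 13.92
ee_pos: [446.4, 329.1, 259.2]
orientation: [0.848, 1.4, -0.849]
ft_force: [-5.3, -1.9, 6.3]
width: 18.0
```

Call:
{"fn": "apply_moves", "kwargs": {"commands": [[[0.0009,0.0005,0,0],[0.0009,0.0005,0,0]]]}}

```text
t: 14.18
ee_pos: [447.5, 329.6, 259.2]
orientation: [0.848, 1.399, -0.849]
ft_force: [-3.7, -1.4, 6.1]
width: 18.0
```

Call:
{"fn": "apply_moves", "kwargs": {"commands": [[[0.0009,0.0005,0,0],[0.0009,0.0005,0,0]]]}}

```text
t: 14.42
ee_pos: [448.3, 330.1, 259.2]
orientation: [0.848, 1.399, -0.849]
ft_force: [-4.2, -1.4, 6.3]
width: 17.6
```

```bash
python3 -c "
from h import *
st()"
```

```text
t 14.425 s 99.07 lat 0.24 z 259.2 Fx -4.34 Fy 0.65 Fz 6.3 17.6
```

Call:
{"fn": "apply_moves", "kwargs": {"commands": [[[0.0009,0.0005,0,0],[0.0009,0.0005,0,0]]]}}

```text
t: 14.68
ee_pos: [449.1, 330.5, 259.2]
orientation: [0.848, 1.4, -0.85]
ft_force: [-4.9, -1.9, 6.9]
width: 17.7
```

Call:
{"fn": "apply_moves", "kwargs": {"commands": [[[0.0009,0.0005,0,0],[0.0009,0.0005,0,0]]]}}

```text
t: 14.92
ee_pos: [449.6, 330.8, 259.2]
orientation: [0.847, 1.4, -0.851]
ft_force: [-6.3, -2.2, 9.5]
width: 17.7
```

Call:
{"fn": "apply_moves", "kwargs": {"commands": [[[0.0009,0.0005,0,0],[0.0009,0.0005,0,0]]]}}

```text
t: 15.18
ee_pos: [450.3, 331.2, 259.2]
orientation: [0.847, 1.4, -0.851]
ft_force: [-8.7, -4.0, 10.7]
width: 17.9
```

```bash
python3 -c "
from h import *
st()
im=snap('wrist','w7.png');im2=snap('top','t7.png');im3=viewer.get_image('scene');crop(im3['color'],230,300,140,110,5,[],'c7.png')"
```

```text
t 15.175 s 101.29 lat 0.3 z 259.2 Fx -9.55 Fy 0.5 Fz 10.7 17.9
```

View pics/w7.png

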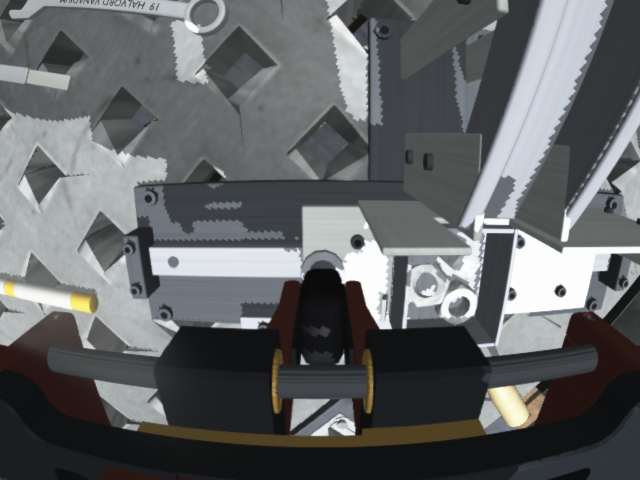

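View pics/c7.png

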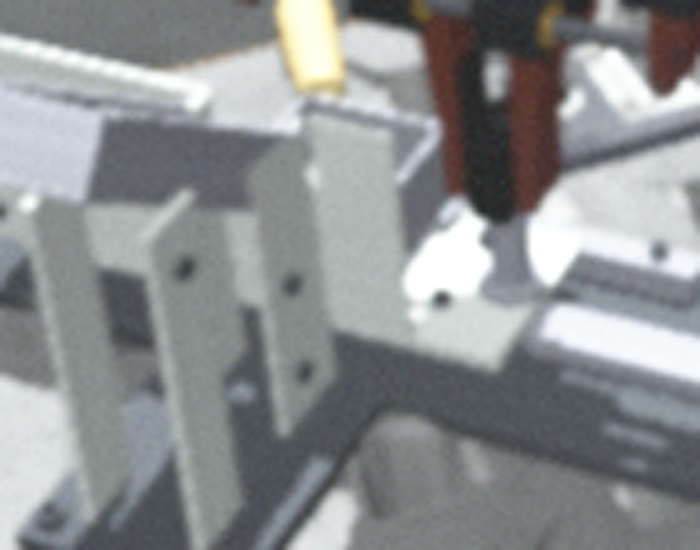

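Call:
{"fn": "apply_moves", "kwargs": {"commands": [[[-0.0008,-0.0004,0,0],[-0.0008,-0.0004,0,0],[-0.0008,-0.0004,0,0],[-0.0008,-0.0004,0,0]]]}}

```text
t: 15.82
ee_pos: [449.7, 330.9, 259.2]
orientation: [0.847, 1.4, -0.851]
ft_force: [-6.4, -3.3, 9.2]
width: 17.7
```

```bash
python3 -c "
from h import *
st()
im=viewer.get_image('wrist');crop(im['color'],470,240,160,130,5,[],'c8.png');st()
for l in ['nut_1','nest','tray']:print(l,[(np.round(x['position'],1).tolist(),round(x['conf'],2)) for x in models.place_of('wrist',l)])
im2=viewer.get_image('top');crop(im2['color'],205,240,130,110,6,[],'c8t.png')"
```

```text
t 15.825 s 100.6 lat 0.3 z 259.2 Fx -7.25 Fy 0.01 Fz 9.2 17.7
t 15.875 s 100.63 lat 0.29 z 259.2 Fx -7.85 Fy 0.85 Fz 9.5 18.1
nut_1 [([510.7, 385.6, 47.3], 0.83), ([506.4, 351.9, 41.5], 0.78), ([525.2, 357.0, 47.2], 0.6)]
nest [([446.2, 329.0, 29.9], 0.48)]
tray [([512.3, 360.4, 32.9], 0.58), ([492.0, 402.5, 86.9], 0.47)]
```

View pics/c8.png

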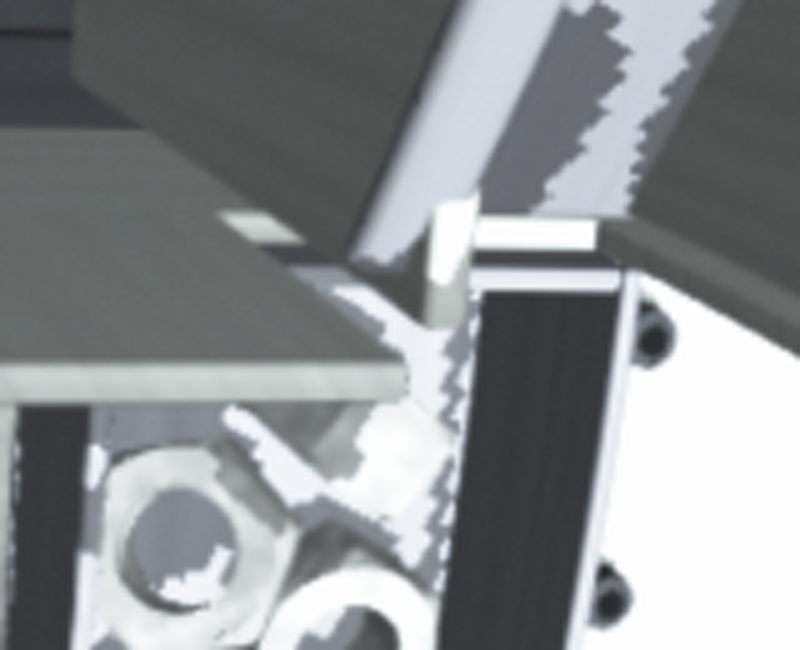

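View pics/c8t.png

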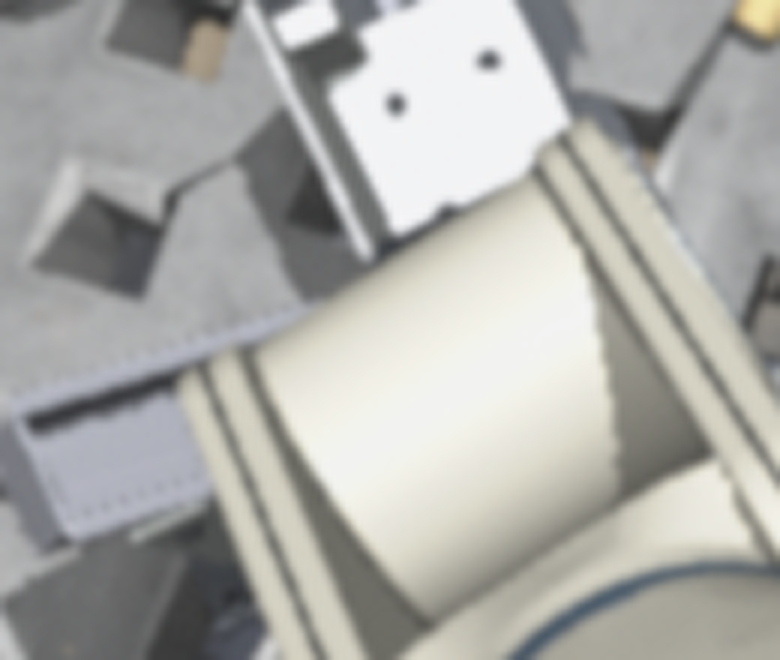

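```bash
python3 -c "
from h import *
im=viewer.get_image('wrist')
print(fproj(im,[[510.7,385.6,53],[506.4,351.9,47],[525.2,357,52]]).round())
fy=np.radians(27.4);N=np.array([513.3,363.6])
ex=np.array([np.cos(fy),np.sin(fy)]);ey=np.array([-ex[1],ex[0]])
F=lambda a,b,z:[*(N+a*ex+b*ey),z]
P=[(fproj(im,[F(-30,-35,70),F(30,-35,70),F(30,35,70),F(-30,35,70)]),(0,255,0)),(fproj(im,[F(-20,38,75),F(20,38,75),F(20,42,75),F(-20,42,75)]),(0,0,255)),(fproj(im,[F(-17,44,86),F(17,44,86),F(17,44+60,86+47),F(-17,104,133)]),(255,0,0)),(fproj(im,[F(-20,38,123),F(-20,38,75),F(-20,42,75),F(-20,42,123)]),(0,255,255))]
crop(im['color'],470,235,200,150,4,P,'c9.png')
im=viewer.get_image('scene');crop(im['color'],205,285,100,80,7,[],'c9s.png');st()"
```

```text
[[467. 246.]
 [427. 289.]
 [459. 298.]]
t 16.175 s 100.6 lat 0.29 z 259.2 Fx -7.95 Fy 0.92 Fz 9.2 17.7
```

View pics/c9.png

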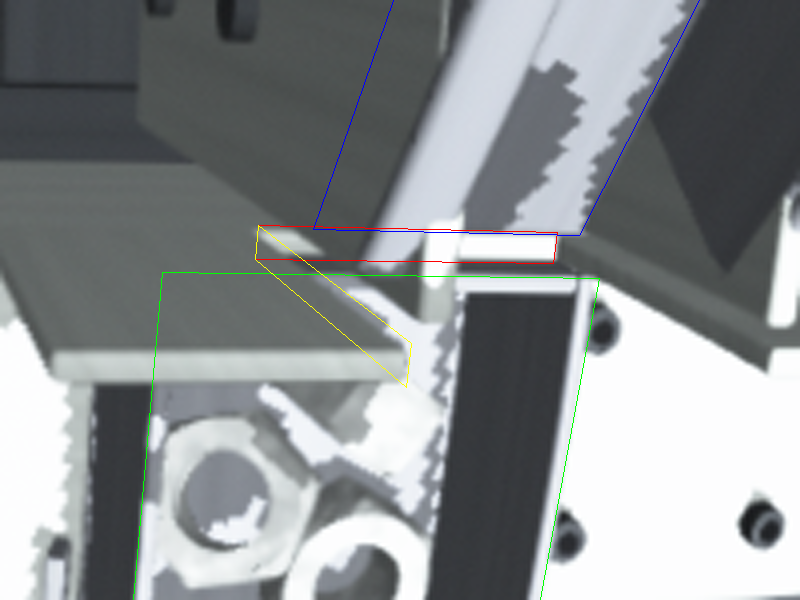

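View pics/c9s.png

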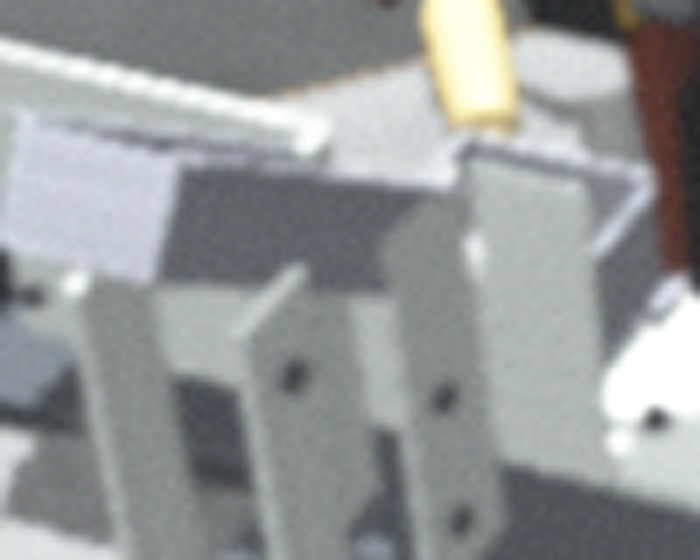

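```bash
python3 -c "
from h import *
im=viewer.get_image('wrist')['color']
c=im[205:315,395:525,::-1]; c=cv2.resize((255*(c/255.)**.55).astype(np.uint8),None,fx=6,fy=5.4,interpolation=cv2.INTER_CUBIC);cv2.imwrite('pics/b1.png',c)
c=cv2.imread('pics/w7.png')[205:315,395:525]; c=cv2.resize((255*(c/255.)**.55).astype(np.uint8),None,fx=6,fy=5.4,interpolation=cv2.INTER_CUBIC);cv2.imwrite('pics/b2.png',c)
"
```

```text
(no output)
```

View pics/b1.png

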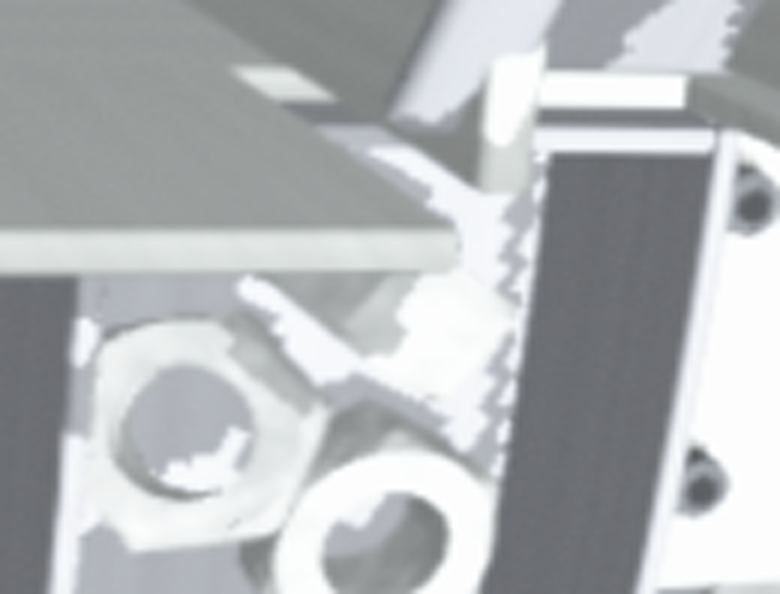

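View pics/b2.png

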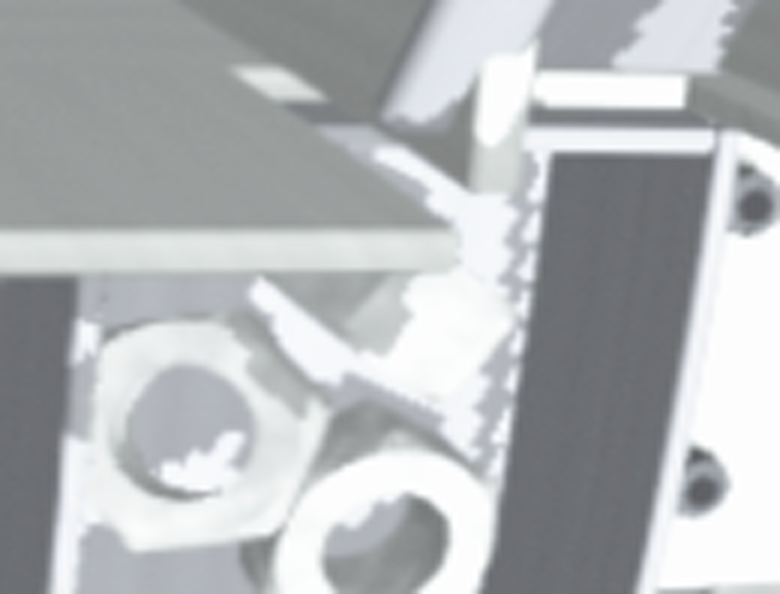

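```bash
python3 -c "
from h import *
im=viewer.get_image('wrist')
fy=np.radians(27.4);N=np.array([513.3,363.6])
ex=np.array([np.cos(fy),np.sin(fy)]);ey=np.array([-ex[1],ex[0]])
F=lambda a,b,z:[*(N+a*ex+b*ey),z]
u0=np.array([395,205])
for n,a,b,z in [('cheekL bot',-18,44,86),('cheekL top',-18,44,126),('cheekR top',18,44,126),('cheekL top -21',-21,44,126),('gateL top in',-20,38,123),('gateL top out',-20,42,123)]:
    print(n,((fproj(im,[F(a,b,z)])[0]-u0)*[6,5.4]).round())
d=lambda p,z: print(((funproj(im,[np.array(p)/[6,5.4]+u0],z)[0,:2]-N)@np.c_[ex,ey]).round(1),z)
for z in (40,60,75,86,100,123,126):
  d((510,60),z); d((505,190),z)
"
```

```text
cheekL bot [303.  63.]
cheekL top [519. 200.]
cheekR top [1016.  202.]
cheekL top -21 [471. 200.]
gateL top in [456. 277.]
gateL top out [464. 217.]
[19.8 35. ] 40
[20.9 20.4] 40
[10.6 39.2] 60
[11.7 26.1] 60
[ 3.8 42.3] 75
[ 4.7 30.3] 75
[-1.3 44.6] 86
[-0.4 33.4] 86
[-7.7 47.5] 100
[-6.9 37.3] 100
[-18.2  52.3] 123
[-17.6  43.8] 123
[-19.6  53. ] 126
[-19.   44.7] 126
```

```bash
python3 -c "
from h import *
st()
im=viewer.get_image('wrist')
fy=np.radians(27.4);N=np.array([513.3,363.6])
ex=np.array([np.cos(fy),np.sin(fy)]);ey=np.array([-ex[1],ex[0]])
u0=np.array([395,205])
d=lambda n,p,z: print(n,((funproj(im,[np.array(p)/[6,5.4]+u0],z)[0,:2]-N)@np.c_[ex,ey]).round(1),z)
d('n1',(190,430),47.5);d('n2',(390,540),47.5)
for p in [(430,310),(250,280),(470,440),(360,350),(320,390),(510,300),(455,240),(380,150)]:
  d(p,p,34.5);d(p,p,47.5);d(p,p,60)
for cam in ('scene','top','wrist'):
  viewer.get_image(cam)
  print(cam,[(np.round(x['position'],1).tolist(),round(x['conf'],2)) for x in models.search_frame(cam,'nut_1')])
c=im['color'][0:250,380:640,::-1];c=cv2.resize((255*(c/255.)**.6).astype(np.uint8),None,fx=3,fy=2.4);cv2.imwrite('pics/b3.png',c)
"
```

```text
t 16.275 s 100.61 lat 0.29 z 259.2 Fx -8.26 Fy 1.41 Fz 9.8 17.7
n1 [-12.1  -4.1] 47.5
n2 [ 10.7 -17.9] 47.5
(430, 310) [16.7  4.7] 34.5
(430, 310) [11.1  9.2] 47.5
(430, 310) [ 5.8 13.6] 60
(250, 280) [-3.4  8.4] 34.5
(250, 280) [-7.8 12.7] 47.5
(250, 280) [-11.9  16.9] 60
(470, 440) [ 23.7 -11.6] 34.5
(470, 440) [17.6 -6. ] 47.5
(470, 440) [11.8 -0.6] 60
(360, 350) [ 9.5 -0.1] 34.5
(360, 350) [4.3 4.8] 47.5
(360, 350) [-0.6  9.5] 60
(320, 390) [ 5.6 -4.9] 34.5
(320, 390) [0.7 0.3] 47.5
(320, 390) [-4.   5.3] 60
(510, 300) [25.8  5.8] 34.5
(510, 300) [19.6 10.3] 47.5
(510, 300) [13.7 14.6] 60
(455, 240) [18.5 13. ] 34.5
(455, 240) [12.8 17. ] 47.5
(455, 240) [ 7.3 20.9] 60
(380, 150) [ 9.  23.4] 34.5
(380, 150) [ 3.9 26.8] 47.5
(380, 150) [-1. 30.] 60
scene [([558.9, -92.3, 19.4], 0.71)]
top [([591.8, 414.5, 29.6], 0.27)]
wrist [([502.4, 354.5, 51.5], 0.88), ([526.4, 356.3, 47.3], 0.61), ([508.3, 379.9, 60.5], 0.59)]
```

View pics/b3.png

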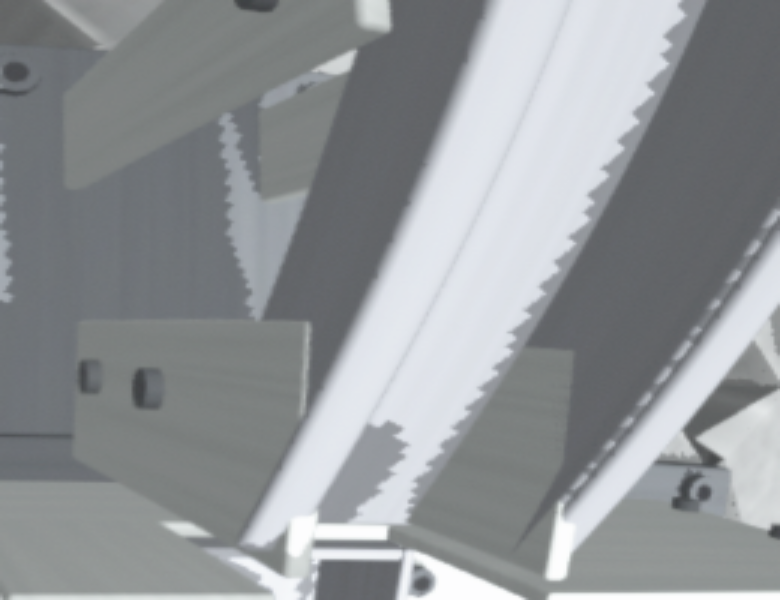

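Call:
{"fn": "apply_moves", "kwargs": {"commands": [[[-0.0006,-0.0003,0,0],[-0.0006,-0.0003,0,0],[-0.0006,-0.0003,0,0],[-0.0006,-0.0003,0,0]]]}}

```text
t: 17.12
ee_pos: [449.3, 330.6, 259.2]
orientation: [0.848, 1.4, -0.85]
ft_force: [-5.7, -2.6, 8.5]
width: 17.8
```

```bash
python3 -c "
from h import *
st();im=viewer.get_image('wrist');st();viewer.get_image('wrist');st()"
```

```text
t 17.125 s 100.23 lat 0.26 z 259.2 Fx -6.21 Fy 0.3 Fz 8.5 17.8
t 17.175 s 100.21 lat 0.29 z 259.2 Fx -6.9 Fy -0.09 Fz 9.0 17.8
t 17.225 s 100.22 lat 0.28 z 259.2 Fx -6.09 Fy -0.54 Fz 8.9 17.8
```

Call:
{"fn": "apply_moves", "kwargs": {"commands": [[[-0.0003,-0.0002,0,0],[-0.0003,-0.0002,0,0],[-0.0003,-0.0002,0,0],[-0.0003,-0.0002,0,0],[-0.0003,-0.0002,0,0],[-0.0003,-0.0002,0,0],[-0.0003,-0.0002,0,0],[-0.0003,-0.0002,0,0]]]}}

```text
t: 18.23
ee_pos: [449.2, 330.6, 259.2]
orientation: [0.848, 1.4, -0.85]
ft_force: [-5.2, -2.4, 6.9]
width: 18.0
```

```bash
python3 -c "
from h import *
st();im=snap('wrist','w9.png');snap('scene','s9.png');st()
print([(np.round(x['position'],1).tolist(),round(x['conf'],2)) for x in models.place_of('wrist','nut_1')])"
```

```text
t 18.225 s 100.02 lat 0.27 z 259.2 Fx -5.74 Fy 0.32 Fz 6.9 18.0
t 18.325 s 100.03 lat 0.27 z 259.2 Fx -5.69 Fy 0.61 Fz 7.5 17.6
[([524.6, 355.1, 45.8], 0.98), ([510.0, 350.9, 41.6], 0.94), ([650.6, 294.4, -3.8], 0.4)]
```

View pics/w9.png

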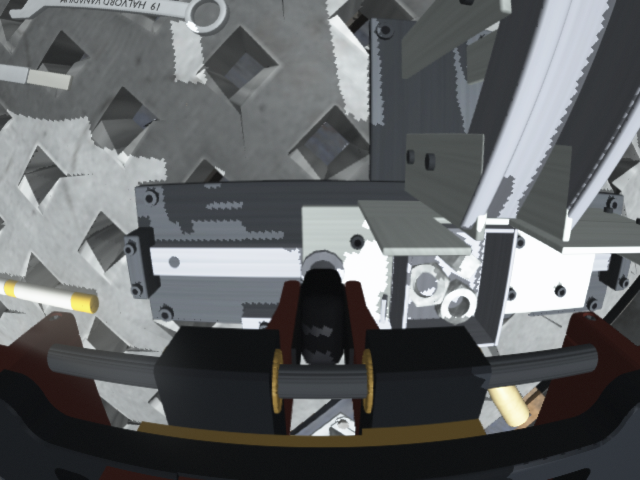

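View pics/s9.png

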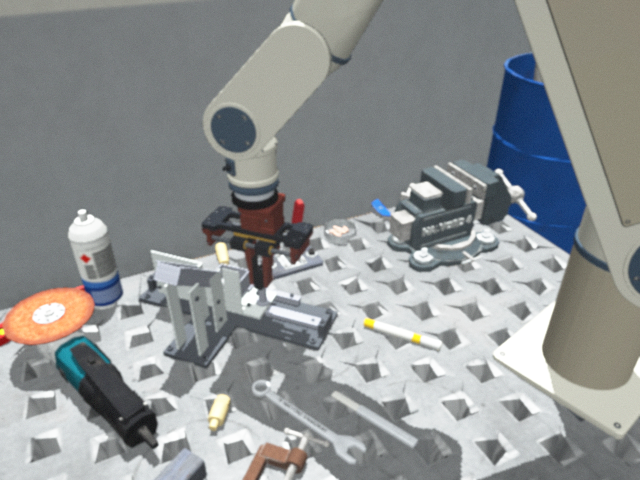

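```bash
python3 -c "
from h import *
print(workorder.close_job());st()"
```

```text
the job is handed in; nothing more can be done
None
the job is handed in; nothing more can be done
```

The job is handed in at about 18.3 s. The tray is seated in the nest, the shuttle is at the groove, and the gripper is still holding the grip block.

- **Tray:** I carried it over the toggle clamp and lowered it into the nest until I felt contact, then let go. A picture afterwards showed it sitting squarely between the lips.
- **Shuttle:** I gripped the block at a measured 17.8 mm and pushed along the rail. The push force dipped to about 4 N near 98–99 mm. It rose to 9.6 N at 101.3 mm, so I had gone about 1 mm past the groove. I came back and held at 100.0 mm, where the force was a steady 5.7 N or so.
- **Nuts:** The last wrist picture shows the chute empty and two nuts plainly in the tray. The third is mostly hidden behind the gate plate. The network placed it inside the tray twice, about 17–20 mm from the tray's centre towards the gate and probably leaning. The final network check did not find it again: it found the two visible nuts, and its third hit was at the gas nozzle's position.
- **Other things:** In the last scene picture, the tin, gas nozzle and toggle clamp look unmoved. I did not check the bolt and magnet separately at the end. None of the force readings went above about 14 N.

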